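# Bar the plate cylinder round one station and lock it

## Robot

A 6-joint arm with a two-finger parallel gripper is mounted at the origin on the work surface. World frame = base frame: x ahead of the robot, y to its left, z up, the work surface at z = 0. Lengths are in mm, angles in degrees, forces in N, time in s.
With the tool pointing down it reaches from about 325 to 750 mm from the base axis. Payload 7.6 kg.
Tool frame: the origin (TCP) lies at the very end of the fingers, on their centre line; the grasp point (between the pads) lies 19 mm behind it; z points along the fingers, y is the line along which they close (so a half turn about z gives the same grasp; the last joint's range is limited). The gripper opens to 85 mm and grips with 20 to 120 N. Pads are 22 mm wide; open, the fingers measure 114 mm over their backs; the gripper's body (76 mm by 85 mm) begins 54 mm behind the grasp point. The pads swing forward as they close: fully open they stand 13 mm farther back than shut.
Start: joints at [-80.69, 2.991, 80.254, -0, 96.75, -4.028], TCP at [121.143, -510.852, 231.323] pointing down, gripper open.
Joint ranges: [-166.34, 166.34], [-52.06, 124.39], [6.96, 135.62], [-60.46, 240.46], [14.63, 156.25], [-167.68, 167.68]. Speed limits (degrees/s): [147.25, 147.25, 172.46, 180, 180, 180].

## Interface

Orientations are given as [roll, pitch, yaw] about the fixed x, y, z axes, in that order (R = Rz(yaw) Ry(pitch) Rx(roll)).
In Python, from cell import ctrl gives the robot as it stands.
- The arm moves only by the tool carry_out, never from a script. Its argument "commands" is one flat list of numbers, 4 for each row, row after row: the shift along the tool's x, y, z in m, then the turn about the tool's z in rad. In form: [x, y, z, turn, x, y, z, turn, ...]. A call has 1 to 20 rows; each row shifts and turns the commanded pose from where the row before left it, along the tool's axes as they then stand; what a row does not reach is not made up. A row lasts 1/10 s, in which the tool goes at most 50 mm and 8.59 degrees, less where a joint would pass 70% of its speed; a pose out of reach is approached as far as the arm can. A call is refused whole if a number of a shift passes 0.05 or a number of a turn 0.15, either way. A call with a gripper value outside its range is refused whole. "grip" is the closure, from 0 (fully open) to 1 (shut), set as the call begins (left out, the last holds). The fingers move at their own pace and stop on an object; "squeeze" is the grip in N (left out, the last holds). Time passes only in rows, so rows that do not move let the fingers close. It gives the time, the measured TCP pose, the force, the opening and the grip force at its end, in the units of the state.
- ctrl.state(): the state, without advancing time (a new reading comes with each control period).
- ctrl.capture(name): name is "scene" or "top" or "wrist"; returns a dict with "frame" (400x640x3 uint8, red, green, blue), "K" (3x3 intrinsics, pixels), "R" (3x3) and "t" (3): a world point X has camera coordinates R X + t; the wrist camera has in their place "T_tool_cam" (4x4, takes a point from camera to tool coordinates, whose origin is the TCP and whose axes are the flange's). Camera axes: x right, y down, z forward; pixel columns grow to the right and rows downward; lengths in mm; the calibration is good to about 2 mm. A picture is of the moment at which its call begins: read the wrist's pose just before it. There is no depth.
- ctrl.close_job(): hands the job in; it is judged then, once.
The state is a dict: "time_s": time; "joints": joint angles; "qvel": joint speeds; "effort": joint torques, N m; "ee_pos": TCP position; "ee_rot": TCP orientation; "force": force on the tool from outside, world axes, zero at the start; "moment": the same for the moment, N m; "gripper_width": opening from 0.0 (shut) to 1.0 (fully open); "gripper_force": force on a finger pad.
Only numpy, scipy, OpenCV 4.12 (cv2) and the standard library are available. Lean on these libraries where they do the work, as an engineer would, in place of code of your own. Each camera call takes 0.05 s, during which the arm holds its last target. There are 200 camera calls.

## Task

The plate cylinder in the mounting stand is locked by its pawl. Free the pawl, wind the worm handwheel clockwise (seen from above) to bring the cylinder round by one station, and lock it there: the pawl fully home in the next notch, and the cylinder wound up snug against it so that there is no play, without straining the pawl. Leave the ink tin, the spanner and the ink roller alone.

Things in the scene. Friction and masses are not known exactly. Their poses are not given: they have to be found in the camera images.
- stand: Grey cast plate-mounting stand, fixed, base 200 x 330 mm; origin under its middle, x forward (away from the robot at yaw 0), y left along the cylinder, z up. It carries an aluminium plate cylinder (100 mm across, axis 105 mm up, six dark clamp bars along it) between two side frames.
- crank: Handwheel: flat aluminium disc 100 mm across, top 177 mm above the bench, on a vertical worm shaft at the stand's front right corner (59.5 mm front, 125 mm right of the stand's origin); origin on the shaft's axis at bench level. 24 turns make one turn of the cylinder. Clockwise from above is forward. Drag about 4 N at the handle; it stays where it is left.
- crank_grip (a point): Middle of the handwheel's handle, 205 mm above the bench: an upright black grip, 20 mm across, 46 mm tall, spinning freely on its pin 40 mm from the handwheel's axis; goes round with the handwheel. Its top is 21 mm above this point, the disc 28 mm below it. Standing still, the drag of the worm can hold up to 4 N on it either way.
- pawl_pivot (a point): Fixed: middle of the pawl's level pivot pin (along the stand's y), between the two cheeks of its post at the stand's front left corner, 68 mm front and 120 mm left of the stand's origin, 166 mm above the bench. The post's foot is slotted: its setting differs by up to 1.5 mm fore and aft.
- pawl_knob (a point): Centre of the black ball knob, 22 mm across, at the end of the dark steel pawl arm. Pawl home: 100 mm forward (stand's x) of the pivot and 21 mm above it. As the pawl opens it swings upwards and back over the pivot towards the robot, on an upright circle of 102 mm radius.
- pawl_angle (a joint): Angle of the pawl, rad: 0 = fully home (arm level, nose in a notch), about 0.12 = nose resting on the disc's rim, 1.8 = thrown back on its stop. It falls shut by its own weight (about 1 N at the knob) if let go below 1.3 and stays thrown back above 1.5.
- cylinder_angle (a joint): Angle of the cylinder with its index disc, rad, growing as the handwheel is wound clockwise (the cylinder's top comes towards the robot): about 0 at the start, 1.047 (60 degrees, 4 turns of the handwheel) is one station. With the pawl home there is still a little play either way.
- cylinder: The plate cylinder (origin at its middle, y along its axis) with the index disc on its left end: steel, 120 mm across, 14 mm thick, with six square notches 14 mm wide, 10 mm deep, one per station. The pawl works at the top of the disc, 120 mm left of the stand's origin.
- pawl: The pawl, origin at its pivot, with a square steel nose under its arm. With the nose in a notch, winding on brings the notch's side against it and the handle firms up over 10 to 25 mm of its travel. Each 1 N on the handle beyond the drag loads it by about 17 N: 3 to 6 N beyond the drag is snug and the worm keeps the load when the handle is let go; over 7 N strains the pawl.
- ink_tin_mid (a point): Middle of a steel ink tin with a paper band, 72 mm across, 62 mm tall, standing left of the stand. Leave alone.
- spanner: A steel spanner, 150 mm long, lying right of the stand; origin under its middle. Leave alone.
- brayer: An ink roller with a black 90 mm rubber and a wooden handle, 135 mm long, lying beyond the stand; origin under the roller. Leave alone.

How it is judged (in metres and radians):
On the way, in this order (a step that is already met when the one before it is completed fails the run):
1. the pawl is lifted clear of its notch (value of joint pawl_angle above 0.25 rad), for 0.1 s.
2. the cylinder is wound half way to the next station (value of joint cylinder_angle above 0.52 rad).
At the end, for the whole second after the job is handed in: The pawl is fully home (within 0.04 rad) in the next notch, the cylinder is one station on (0.98 to 1.16 rad), and the notch still bears on the pawl's nose with more than 25 N after the handle is let go (value of joint pawl_angle below 0.04 rad and value of joint cylinder_angle between 0.98 and 1.16 rad and contact force between pawl and cylinder above 25 N); the robot touches nothing.
It fails at once if the pawl is strained: more than 130 N between its nose and the index disc (contact force between pawl and cylinder above 130 N).
It fails at once if the ink tin, spanner or brayer is moved by more than 20 mm (distance of any of ink_tin_mid, spanner, brayer from where it was at the start of the episode above 0.02 m).
It also fails if it takes over 72 s, if anything falls off the work surface, if the arm or the gripper's body presses on something with over 40 N, if the wrist force passes 120 N, or if a joint passes its speed limit or range.

## Working session

There is one attempt and no reset: what is moved stays moved. The work goes in short steps, Python scripts to look and compute and a tool call to move; the robot and the scene stay as the last step left them, time stands still between calls to the robot, and variables do not carry over. Pictures are saved under pics/ and viewed, at most 10 in all, crops included, and the job is handed in when it is done.

Besides the shell and the picture viewer there is one more tool, called after "Call:" as name(argument=value, ...), one argument or row to a line, values as JSON. carry_out: Moves the arm, as the interface text tells. Its arguments: {"type":"object","properties":{"commands":{"type":"array"},"grip":{"type":"number"},"squeeze":{"type":"number"}},"required":["commands"]}

```bash
mkdir -p pics; ls; python3 - <<'E'
from cell import ctrl
import cv2,numpy as np,pickle
s=ctrl.state();print({k:np.round(v,3) for k,v in s.items()})
d={}
for n in("scene","top"):
    c=ctrl.capture(n);d[n]=c;cv2.imwrite(f"pics/{n}0.png",c["frame"][:,:,::-1]);print(n,np.round(c["K"],1).tolist(),np.round(c["R"],3).tolist(),np.round(c["t"],1))
pickle.dump(d,open("cap.pkl","wb"))
E
```

```text
pics
{'time_s': np.float64(0.0), 'joints': array([-80.691,   3.029,  80.312,  -0.   ,  96.748,  -4.028]), 'qvel': array([-0.112, -0.025,  0.134, -0.028, -0.026, -0.065]), 'effort': array([ 1.0000e-03, -3.8167e+01, -3.6019e+01, -0.0000e+00,  6.0000e-03,
        0.0000e+00]), 'ee_pos': array([ 121.078, -510.551,  230.464]), 'ee_rot': array([-1.79911e+02, -6.00000e-03,  1.33370e+01]), 'force': array([ 0.332,  0.254, -0.501]), 'moment': array([-0.032,  0.001,  0.051]), 'gripper_force': np.float64(0.0), 'gripper_width': np.float64(1.002)}
scene [[519.4, 0.0, 316.1], [0.0, 519.4, 205.1], [0.0, 0.0, 1.0]] [[0.728, 0.685, -0.007], [0.54, -0.58, -0.61], [-0.422, 0.44, -0.793]] [-475.  -247.4 1792.6]
top [[387.0, 0.0, 317.0], [0.0, 387.0, 204.4], [0.0, 0.0, 1.0]] [[-0.005, -0.999, -0.037], [-0.982, 0.012, -0.187], [0.187, 0.035, -0.982]] [ 42.9 647.3 826.8]
```

View pics/scene0.png

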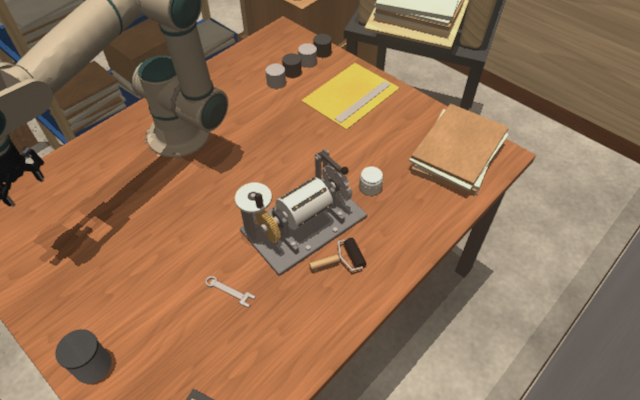

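View pics/top0.png

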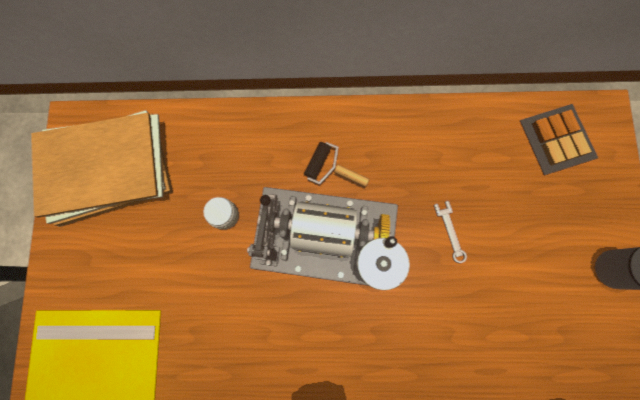

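The overview shows the handwheel at top-view (383,263), its handle near (391,242), the pawl knob near (265,200) and the pivot near (258,252). "Front" therefore means the robot's side. I'll enlarge for exact pixels.

```bash
python3 - <<'E'
import cv2,pickle,numpy as np
d=pickle.load(open("cap.pkl","rb"))
a=d["top"]["frame"][175:300,235:435,::-1];b=d["scene"]["frame"][140:280,220:420,::-1]
a=cv2.resize(a,None,fx=4,fy=4,interpolation=2)
cv2.imwrite("pics/topz.png",a)
cv2.imwrite("pics/scenez.png",cv2.resize(b,None,fx=4,fy=4,interpolation=2))
E
```

```text
(no output)
```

View pics/topz.png

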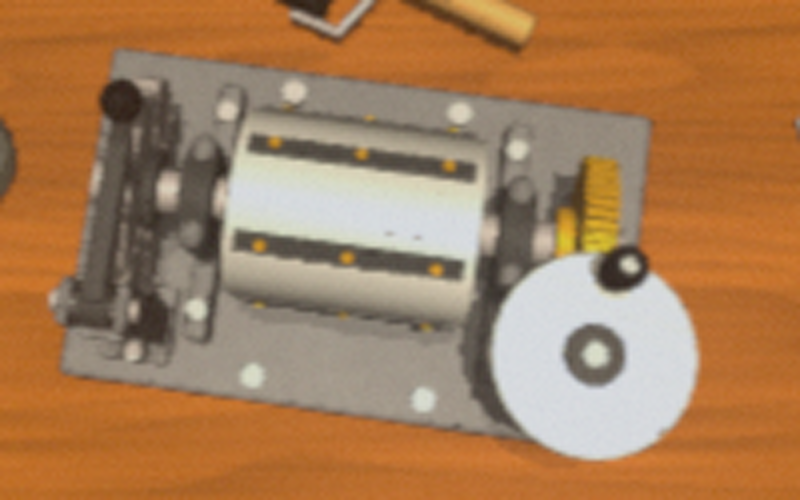

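View pics/scenez.png

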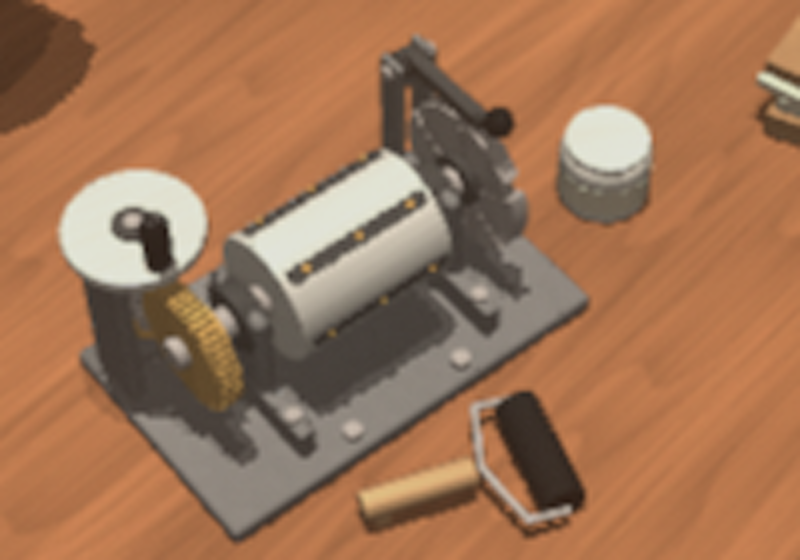

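In the top crop: base corners (118,50), (651,119) and (62,373), wheel centre (595,356), knob (121,101), handle ~(624,268). In the scene crop: base corners (588,302), (238,538) and (82,355), wheel (134,228), knob (499,121), handle ~(156,243).

```bash
cat > h.py <<'E'
import numpy as np,pickle
from scipy.optimize import least_squares
d=pickle.load(open("cap.pkl","rb"))
def proj(n,X):
    c=d[n];p=c["K"]@(np.asarray(c["R"])@np.asarray(X,float)+np.ravel(c["t"]));return p[:2]/p[2]
def px(n,p):
    o={"top":(235,175),"scene":(220,140)}[n];return np.array(p)/4+np.array(o)-.375
def tri(obs):
    r=least_squares(lambda X:np.concatenate([proj(n,X)-p for n,p in obs]),[450,0,150]);return r.x,np.abs(r.fun).max()
E
python3 - <<'E'
from h import *
T=lambda *p:px("top",p);S=lambda *p:px("scene",p)
for n,t,s in[("wheel",T(595,356),S(134,228)),("knob",T(121,101),S(499,121)),("handle",T(624,268),S(156,243)),("farleft",T(118,50),S(588,302)),("farright",T(651,119),S(238,538)),]:
    X,e=tri([("top",t),("scene",s)]);print(n,X.round(1),e.round(2))
obs=[("top",T(595,356),(-59.5,-125,177)),("scene",S(134,228),(-59.5,-125,177)),("top",T(121,101),(32,120,187)),("scene",S(499,121),(32,120,187)),
("top",T(118,50),(100,165,'h')),("top",T(651,119),(100,-165,'h')),("top",T(62,373),(-100,165,'h')),("scene",S(588,302),(100,165,'h')),("scene",S(238,538),(100,-165,'h')),("scene",S(82,355),(-100,-165,'h'))]
def f(q):
    c,s=np.cos(q[2]),np.sin(q[2]);r=[]
    for n,p,X in obs:
        z=q[3] if X[2]=='h' else X[2]
        r.append(proj(n,(q[0]+c*X[0]-s*X[1],q[1]+s*X[0]+c*X[1],z))-p)
    return np.concatenate(r)
q=least_squares(f,[450,0,0,12],loss="soft_l1").x;print("stand",q[:2],np.degrees(q[2]),q[3]);print(f(q).reshape(-1,2).round(1))
c,s=np.cos(q[2]),np.sin(q[2])
for n,X in[("wheel",(-59.5,-125)),("pivot",(-68,120)),("knob",(32,120))]:print(n,q[0]+c*X[0]-s*X[1],q[1]+s*X[0]+c*X[1])
E
```

```text
wheel [508.4 -94.4 171.5] 0.31
knob [634.1 136.1 186. ] 0.16
handle [ 548.  -106.   200.4] 0.02
farleft [703.  169.6   5.9] 0.27
farright [ 655.9 -154.9    7.9] 0.31
stand [583.24733028  21.73852279] -8.209276728609588 7.354845988779976
[[-0.2  0.8]
 [-0.8 -1.8]
 [ 0.1  1. ]
 [-0.4 -0.6]
 [-0.3 -1.1]
 [ 0.1 -1.2]
 [ 0.  -0.8]
 [ 1.3 -0.1]
 [ 0.1  0.9]
 [-0.7  0.6]]
wheel 506.5083710972606 -93.48466126129806
pivot 533.0788200973641 150.2185624349282
knob 632.0541325934842 135.93964383808176
```

Call:
carry_out(
  commands=[0,0,-0.03,0.125,0,0,-0.03,0.125,0,0,-0.03,0.125],
  grip=0.3,
  squeeze=30,
)

```text
time_s: 0.4
ee_pos: [121.1, -510.6, 321.9]
ee_rot: [-179.9, 0.0, -8.4]
force: [0.1, 0.1, -0.2]
gripper_width: 0.696
gripper_force: 0.0
```

Call:
carry_out(
  commands=[0.0205,-0.0355,0,0,0.0205,-0.0355,0,0,0.0205,-0.0355,0,0,0.0205,-0.0355,0,0,0.0205,-0.0355,0,0,0.0205,-0.0355,0,0,0.0205,-0.0355,0,0,0.0205,-0.0355,0,0,0.0205,-0.0355,0,0,0.0205,-0.0355,0,0,0.0205,-0.0355,0,0,0.0205,-0.0355,0,0,0.0205,-0.0355,0,0,0.0205,-0.0355,0,0,0.0205,-0.0355,0,0,0.0205,-0.0355,0,0,0.0205,-0.0355,0,0,0.0205,-0.0355,0,0,0.0205,-0.0355,0,0,0.0205,-0.0355,0,0],
)

```text
time_s: 2.4
ee_pos: [628.3, 135.4, 320.6]
ee_rot: [180.0, 0.0, -8.1]
force: [0.6, -1.1, 0.3]
gripper_width: 0.698
gripper_force: 0.0
```

```bash
cat >> h.py <<'E'
from scipy.spatial.transform import Rotation as Ro
import cv2
def snap(name):
    from cell import ctrl
    s=ctrl.state();c=ctrl.capture("wrist");c["state"]=s
    pickle.dump(c,open(f"{name}.pkl","wb"));cv2.imwrite(f"pics/{name}.png",c["frame"][:,:,::-1]);return c
def wray(c,p):
    T=np.array(c["T_tool_cam"]);R=Ro.from_euler("xyz",c["state"]["ee_rot"],degrees=True).as_matrix()
    v=R@T[:3,:3]@np.linalg.inv(c["K"])@[p[0],p[1],1.];o=R@T[:3,3]+c["state"]["ee_pos"];return o,v
def wpt(c,p,z):
    o,v=wray(c,p);return (o+v*(z-o[2])/v[2]).round(1)
def wproj(c,X):
    T=np.array(c["T_tool_cam"]);R=Ro.from_euler("xyz",c["state"]["ee_rot"],degrees=True).as_matrix()
    q=np.array(c["K"])@(T[:3,:3].T@(R.T@(np.array(X)-c["state"]["ee_pos"])-T[:3,3]));return (q[:2]/q[2]).round(1)
E
python3 -c "
from h import *
c=snap('w1');print(c['state']['ee_pos']);print(wproj(c,(633,136,187)),wproj(c,(533,150,166)))"
```

```text
[628.34046861 135.36317768 320.63573155]
[317.6 187.7] [317.9 265.5]
```

View pics/w1.png

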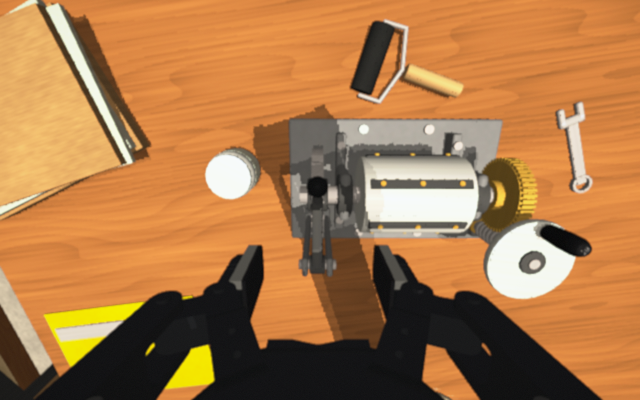

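The knob is at wrist (317,187), exactly where predicted. The base edges run level in the image, so the yaw is right. I'll descend and grip.

Call:
carry_out(
  commands=[0.0025,-0.0005,0.038,0,0.002,-0.0005,0.038,0,0,0,0.038,0,0,0,0.036,0,0,0,0,0],
)

```text
time_s: 2.95
ee_pos: [629.3, 133.7, 164.0]
ee_rot: [179.8, 0.7, -8.1]
force: [-0.7, 0.2, -0.3]
gripper_width: 0.702
gripper_force: 0.0
```

Call:
carry_out(
  commands=[0,0,0,0,0,0,0,0,0,0,0,0,0,0,0,0,0,0,0,0],
  grip=1,
)

```text
time_s: 3.45
ee_pos: [633.5, 135.2, 174.6]
ee_rot: [-179.8, -0.3, -8.1]
force: [1.8, 4.1, 6.7]
gripper_width: 0.235
gripper_force: 29.4
```

```bash
python3 -c "
from h import *
c=pickle.load(open('w1.pkl','rb'));print('wheel',wpt(c,(533,263),177),'pred',wproj(c,(507,-94,177)),'htop',wpt(c,(547,233),226))
import math
# knob path: stand x,z from pivot; steps of pawl angle
a0=math.atan2(21,100)
P=[(102*math.cos(a0+t),102*math.sin(a0+t)) for t in np.linspace(0,1.65,16)]
print(np.round(np.diff(P,axis=0),1).tolist())"
```

```text
wheel [507.7 -94.9 177. ] pred [532.1 263.7] htop [570.9 -67.2 226. ]
[[-2.9, 10.8], [-4.1, 10.4], [-5.2, 9.9], [-6.3, 9.3], [-7.2, 8.6], [-8.1, 7.7], [-8.9, 6.8], [-9.6, 5.8], [-10.2, 4.7], [-10.6, 3.5], [-11.0, 2.3], [-11.2, 1.1], [-11.2, -0.1], [-11.1, -1.4], [-10.9, -2.6]]
```

Call:
carry_out(
  commands=[-0.003,0,-0.011,0,-0.004,0,-0.0105,0,-0.005,0,-0.01,0,-0.0065,0,-0.0095,0,-0.007,0,-0.0085,0],
)

```text
time_s: 3.95
ee_pos: [606.9, 139.0, 221.7]
ee_rot: [-179.9, -0.0, -8.1]
force: [-0.0, 5.0, -2.7]
gripper_width: 0.234
gripper_force: 29.4
```

Call:
carry_out(
  commands=[-0.008,0,-0.0075,0,-0.009,0,-0.007,0,-0.0095,0,-0.006,0,-0.01,0,-0.0045,0,-0.0105,0,-0.0035,0,-0.011,0,-0.0025,0,-0.011,0,-0.001,0,-0.011,0,0,0,-0.011,0,0.0015,0,-0.011,0,0.0025,0,0,0,0,0],
)

```text
time_s: 5.05
ee_pos: [505.4, 152.3, 249.6]
ee_rot: [180.0, -0.1, -8.1]
force: [-0.8, 0.7, -0.2]
gripper_width: 0.001
gripper_force: 0.0
```

The gripper has lost the knob, so I need to see where the pawl went.

```bash
python3 - <<'E'
from h import *
from cell import ctrl
a=ctrl.capture("scene")["frame"][110:260,220:420,::-1];b=ctrl.capture("top")["frame"][175:300,235:435,::-1]
im=np.hstack([cv2.resize(a,(400,300),interpolation=2),cv2.resize(b,(400,300),interpolation=2)])
cv2.imwrite("pics/lost.png",im)
E
```

```text
(no output)
```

View pics/lost.png

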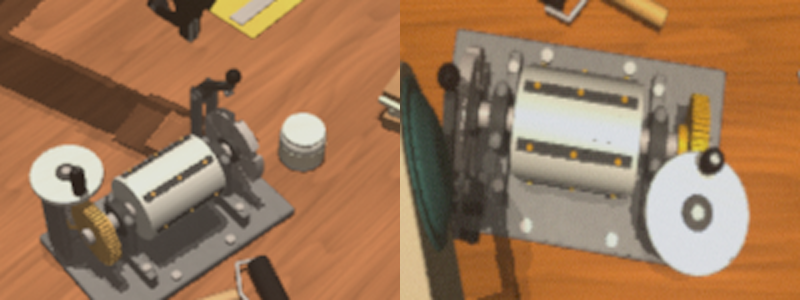

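The pictures caught the pawl mid-fall, free of the gripper at knob (232,75) in the left panel. My grip was too shallow on the ball. I'll go back and grip about 10 mm deeper and harder.

Call:
carry_out(
  commands=[0.026,0,-0.01,0,0.026,0,0,0,0.026,0,0,0,0.026,0,0,0,0.025,-0.002,0,0,0,0,0,0,0,0,0,0],
  grip=0.4,
)

```text
time_s: 5.85
ee_pos: [634.3, 135.7, 258.1]
ee_rot: [180.0, 0.1, -8.2]
force: [-1.1, 0.2, -0.3]
gripper_width: 0.598
gripper_force: 0.0
```

```bash
python3 -c "
from h import *
c=snap('w2');s=c['state'];print(s['ee_pos'],s['gripper_width'],wproj(c,(633,136,187)),wproj(c,(533,150,166)),wproj(c,(507,-94,177)))"
```

```text
[634.2666663  135.68147345 258.09381703] 0.5983986298875139 [319.  213.9] [319.1 303.3] [580.5 302.8]
```

View pics/w2.png

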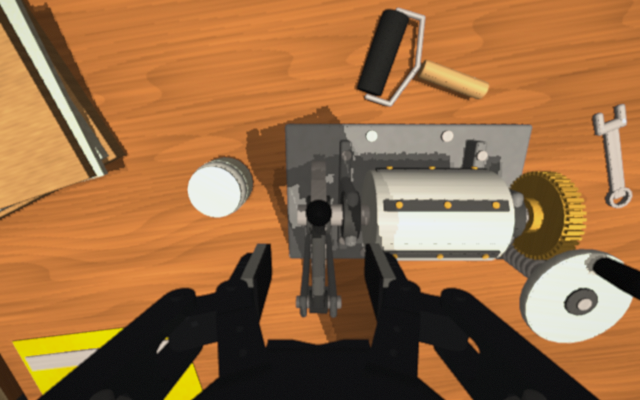

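The pawl is home again, with the knob at (318,213) as predicted. I'll descend deeper, to TCP z≈163.

Call:
carry_out(
  commands=[0,0,0.03,0,0,0,0.03,0,-0.001,0,0.025,0,0,0,0.01,0,0,0,0,0,0,0,0,0],
)

```text
time_s: 6.5
ee_pos: [633.4, 136.3, 165.9]
ee_rot: [-180.0, -0.1, -8.1]
force: [-0.4, -0.8, -0.1]
gripper_width: 0.6
gripper_force: 0.0
```

Call:
carry_out(
  commands=[0,0,0,0,0,0,0,0,0,0,0,0,0,0,0,0,0,0,0,0,0,0,0,0],
  grip=1,
  squeeze=60,
)

```text
time_s: 7.1
ee_pos: [633.5, 135.4, 165.6]
ee_rot: [180.0, -0.1, -8.2]
force: [-2.2, -3.6, 5.2]
gripper_width: 0.226
gripper_force: 58.3
```

Call:
carry_out(
  commands=[-0.003,0,-0.011,0,-0.004,0,-0.0105,0,-0.005,0,-0.01,0,-0.0065,0,-0.0095,0,-0.007,0,-0.0085,0,0,0,0,0],
)

```text
time_s: 7.7
ee_pos: [606.1, 139.5, 213.6]
ee_rot: [179.9, 0.2, -8.1]
force: [-3.3, -6.3, -5.6]
gripper_width: 0.222
gripper_force: 59.7
```

Call:
carry_out(
  commands=[-0.008,0,-0.0075,0,-0.009,0,-0.007,0,-0.0095,0,-0.006,0,-0.01,0,-0.0045,0,0,0,0,0],
)

```text
time_s: 8.2
ee_pos: [570.6, 146.0, 239.7]
ee_rot: [-179.9, -0.1, -8.1]
force: [0.2, -0.4, 0.7]
gripper_width: -0.002
gripper_force: 0.0
```

Slipped again at roughly the same angle. I'll regrip and raise it in small steps, watching the moment and the width.

Call:
carry_out(
  commands=[0.016,0,-0.005,0,0.016,0,-0.005,0,0.016,0,0,0,0.016,0,0,0,0,0,0.025,0,0,0,0.03,0,0,0,0.025,0,0,0,0.002,0,0,0,0,0],
  grip=0.4,
)

```text
time_s: 9.1
ee_pos: [635.2, 136.3, 167.3]
ee_rot: [-180.0, -0.0, -8.1]
force: [1.3, 0.7, 0.3]
gripper_width: 0.603
gripper_force: 0.0
```

```bash
python3 - <<'E'
from h import *
c=snap('w3');s=c['state'];print(s['ee_pos'],s['force'],s['gripper_width'],wproj(c,(633,136,187)))
from cell import ctrl
b=ctrl.capture("scene")["frame"][130:210,290:390,::-1]
a=c["frame"][150:350,200:440,::-1]
cv2.imwrite("pics/w3c.png",np.hstack([cv2.resize(a,(480,400),interpolation=2),cv2.resize(b,(320,256),interpolation=2)[:256].copy() if 0 else cv2.resize(b,(320,400),interpolation=2)]))
E
```

```text
[635.18991306 136.33345115 167.29728595] [1.26421177 0.73068508 0.28526207] 0.603075068343562 [321.2 277. ]
```

View pics/w3c.png

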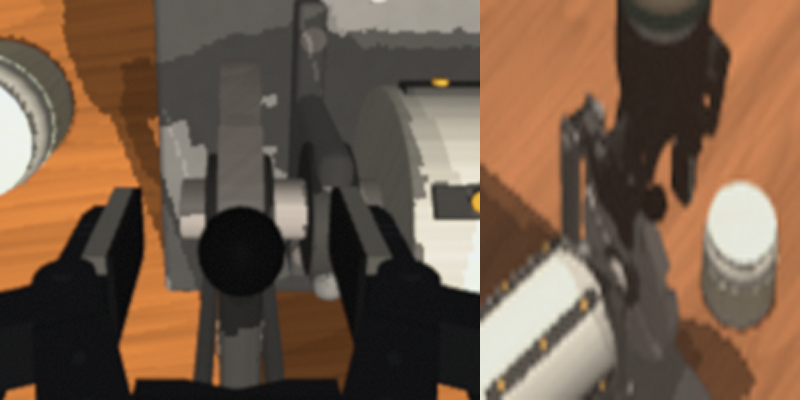

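The knob sits at wrist px (320,275), centred between the pads with the tips about 20 mm below its centre, so the grip position is fine. I'll grip firmly and lift in short steps.

Call:
carry_out(
  commands=[-0.001,0,0,0,0,0,0,0,0,0,0,0,0,0,0,0,0,0,0,0],
  grip=1,
  squeeze=35,
)

```text
time_s: 9.7
ee_pos: [634.4, 135.3, 167.9]
ee_rot: [180.0, -0.1, -8.2]
force: [-2.8, -4.4, 5.0]
gripper_width: 0.233
gripper_force: 34.1
```

Call:
carry_out(
  commands=[-0.003,0,-0.011,0,-0.004,0,-0.0105,0,-0.005,0,-0.01,0,0,0,0,0],
)

```text
time_s: 10.1
ee_pos: [621.3, 137.3, 198.8]
ee_rot: [179.9, 0.0, -8.2]
force: [-0.1, -4.3, -2.8]
gripper_width: 0.23
gripper_force: 34.8
```

```bash
python3 - <<'E'
from h import *
c=snap('w4');s=c['state'];print({k:np.round(s[k],2) for k in('ee_pos','force','moment','gripper_width')})
# find black ball centre prediction for pawl angle
for t in(0.2,.25,.3,.35,.4):
    a=np.arctan2(21,100)+t;x=102*np.cos(a);print(t,wproj(c,(533+x*.9898,150.2-x*.1427,166+102*np.sin(a))),166+102*np.sin(a)-s['ee_pos'][2])
cv2.imwrite("pics/w4c.png",cv2.resize(c["frame"][180:330,220:420,::-1],(600,450),interpolation=2))
E
```

```text
{'ee_pos': array([621.26, 137.28, 198.83]), 'force': array([-0.12, -4.3 , -2.8 ]), 'moment': array([-0.77, -0.08, -0.  ]), 'gripper_width': np.float64(0.23)}
0.2 [319.5 253.6] 7.547134505495279
0.25 [319.5 261.5] 12.178132714821771
0.3 [319.6 270.1] 16.696635371153434
0.35 [319.6 279.4] 21.091348571040214
0.4 [319.7 289.4] 25.351287820204703
```

View pics/w4c.png

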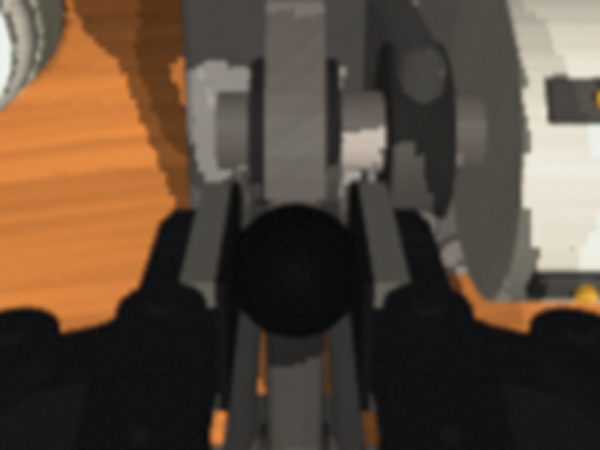

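In this crop the ball is at (297,270), which puts the pawl at about 0.30 rad, so step 1 is met. The ball is creeping down the pads by about 2.6 mm per 0.3 rad. I'll squeeze harder and swing fast on a slightly tighter arc, so that momentum carries it over even if it slips late.

Call:
carry_out(
  commands=[0,0,0,0,-0.017,0,-0.018,0,-0.019,0,-0.016,0,-0.022,0,-0.0105,0,-0.024,0,-0.005,0,-0.0245,0,0.0015,0,-0.0145,0,0.0035,0,0,0,0,0],
  squeeze=110,
)

```text
time_s: 10.95
ee_pos: [500.8, 155.8, 242.8]
ee_rot: [-179.9, 0.0, -8.0]
force: [-0.2, 0.3, 0.4]
gripper_width: 0.0
gripper_force: 0.0
```

```bash
cat >> h.py <<'E'
def kn(t,px_=533.,py_=150.2):
    a=np.arctan2(21,100)+t;x=102*np.cos(a);return (px_+x*.9898,py_-x*.1427,166+102*np.sin(a))
E
python3 - <<'E'
from h import *
from cell import ctrl
for n in("scene","top"):
    g=cv2.cvtColor(ctrl.capture(n)["frame"],cv2.COLOR_RGB2GRAY).astype(int)
    g0=cv2.cvtColor(d[n]["frame"],cv2.COLOR_RGB2GRAY).astype(int)
    for t in(0,.12,.3,.6,.9,1.2,1.5,1.8):
        u,v=proj(n,kn(t)).round().astype(int);print(n,t,u,v,g[v-1:v+2,u-1:u+2].mean().round(),g0[v-1:v+2,u-1:u+2].mean().round())
print(ctrl.state()['time_s'])
E
```

```text
scene 0 344 169 46.0 47.0
scene 0.12 343 166 110.0 109.0
scene 0.3 342 160 141.0 140.0
scene 0.6 338 150 145.0 144.0
scene 0.9 332 140 136.0 136.0
scene 1.2 325 132 132.0 132.0
scene 1.5 318 126 79.0 128.0
scene 1.8 312 122 39.0 131.0
top 0 265 201 48.0 45.0
top 0.12 264 201 48.0 45.0
top 0.3 262 203 58.0 56.0
top 0.6 258 211 114.0 113.0
top 0.9 253 223 123.0 121.0
top 1.2 249 239 58.0 130.0
top 1.5 246 256 73.0 120.0
top 1.8 245 273 68.0 126.0
11.05
```

Read from pixel darkness at the projected knob positions, the pawl fell home again. I'll regrip with a 1 mm lateral correction and raise it to the angle where it gets lost, one row at a time, to diagnose.

Call:
carry_out(
  commands=[0.027,0,-0.005,0,0.027,0.001,0,0,0.027,0.001,0,0,0.027,0,0,0,0.0265,0,0,0,0,0,0.03,0,0,0,0.03,0,0,0,0.02,0,0,0,0.002,0,0,0,0,0],
  grip=0.5,
  squeeze=60,
)

```text
time_s: 12.05
ee_pos: [635.6, 133.7, 165.2]
ee_rot: [180.0, 0.0, -8.2]
force: [0.6, -0.5, 0.9]
gripper_width: 0.5
gripper_force: 0.0
```

Call:
carry_out(
  commands=[0,0,0,0,0,0,0,0,0,0,0,0,0,0,0,0],
  grip=1,
)

```text
time_s: 12.45
ee_pos: [636.3, 134.8, 167.6]
ee_rot: [-179.9, -0.3, -8.1]
force: [2.1, 5.0, 4.4]
gripper_width: 0.221
gripper_force: 58.5
```

Call:
carry_out(
  commands=[-0.003,0,-0.011,0,-0.004,0,-0.0105,0,-0.005,0,-0.01,0,-0.0065,0,-0.0095,0,-0.007,0,-0.0085,0,0,0,0,0],
)

```text
time_s: 13.05
ee_pos: [608.3, 138.8, 214.6]
ee_rot: [-180.0, 0.2, -8.1]
force: [-1.9, 5.1, -6.7]
gripper_width: 0.213
gripper_force: 59.7
```

Call:
carry_out(
  commands=[-0.004,0,-0.004,0],
)

```text
time_s: 13.15
ee_pos: [605.4, 139.2, 217.8]
ee_rot: [-179.9, 0.1, -8.1]
force: [-5.0, 6.7, -7.6]
gripper_width: 0.22
gripper_force: 59.3
```

```bash
python3 - <<'E'
from h import *
from cell import ctrl
c=snap('w5');s=c['state'];print({k:np.round(s[k],2) for k in('time_s','ee_pos','force','moment','gripper_width','gripper_force')})
b=ctrl.capture("scene")["frame"][100:200,290:390,::-1]
for t in(.45,.5,.55,.6,.65,.7): print(t,wproj(c,kn(t)),proj("scene",kn(t)).round(1),np.round(kn(t),1))
cv2.imwrite("pics/w5c.png",np.hstack([cv2.resize(c["frame"][180:380,220:420,::-1],(400,400),interpolation=2),cv2.resize(b,(400,400),interpolation=2)]))
E
```

```text
{'time_s': np.float64(13.15), 'ee_pos': array([605.39, 139.21, 217.76]), 'force': array([-5.01,  6.74, -7.63]), 'moment': array([0.89, 0.54, 0.03]), 'gripper_width': np.float64(0.22), 'gripper_force': np.float64(59.34)}
0.45 [318.8 251. ] [339.9 155. ] [612.9 138.7 228.3]
0.5 [318.8 260.3] [339.2 153.4] [609.8 139.1 232.3]
0.55 [318.8 270.2] [338.4 151.7] [606.4 139.6 236. ]
0.6 [318.8 280.5] [337.6 150. ] [602.8 140.1 239.7]
0.65 [318.8 291.3] [336.7 148.3] [599.1 140.7 243.1]
0.7 [318.8 302.4] [335.8 146.7] [595.2 141.2 246.3]
```

View pics/w5c.png

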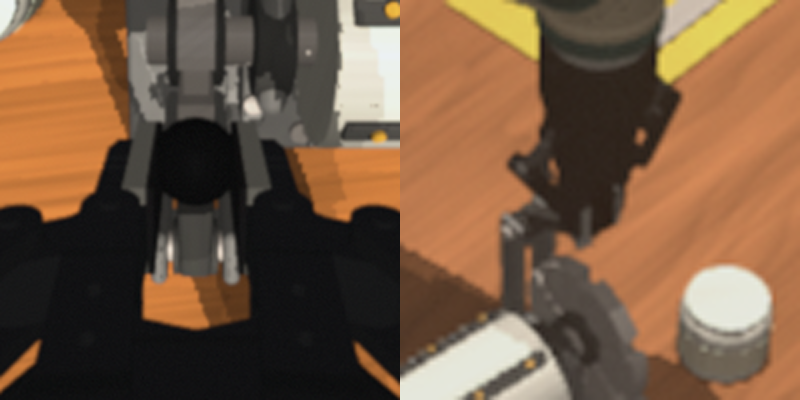

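The ball is at left-panel (196,163), so t≈0.52. It sits about 4 mm lower on the pads, with 9 N of pull toward the pivot: my path is too far outside the circle and friction on the knob is low. I'll steer the path by force feedback, moving inward first.

Call:
carry_out(
  commands=[-0.003,0,0.002,0,0,0,0,0],
)

```text
time_s: 13.45
ee_pos: [604.1, 139.4, 218.5]
ee_rot: [-179.9, -0.3, -8.1]
force: [5.3, 5.7, 1.3]
gripper_width: 0.217
gripper_force: 60.1
```

Call:
carry_out(
  commands=[-0.0075,0,-0.008,0,-0.0085,0,-0.007,0],
)

```text
time_s: 13.65
ee_pos: [585.0, 141.6, 229.9]
ee_rot: [180.0, 0.4, -8.1]
force: [2.3, 1.6, -4.3]
gripper_width: 0.124
gripper_force: 0.0
```

The knob slips out of the grip at the same angle every time. I'll change method: closed fingers in front of the knob, low, pushing back while rising slightly faster than the ball. The contact force and friction then both lift it.

Call:
carry_out(
  commands=[0.027,0,-0.01,0,0.027,0,0,0,0.025,0,0,0,0,0,0.03,0,0,0,0.03,0,0,0,0.028,0,0,0,0,0,0,0,0,0],
  grip=1,
)

```text
time_s: 14.45
ee_pos: [665.5, 129.3, 154.7]
ee_rot: [180.0, -0.0, -8.2]
force: [0.0, -1.1, 1.9]
gripper_width: 0.002
gripper_force: 0.0
```

Call:
carry_out(
  commands=[-0.005,0,0,0,-0.002,0,0,0,0,0,0,0],
)

```text
time_s: 14.75
ee_pos: [658.6, 130.7, 155.6]
ee_rot: [-180.0, -0.1, -8.1]
force: [0.3, 0.5, -0.1]
gripper_width: 0.001
gripper_force: 0.0
```

Call:
carry_out(
  commands=[-0.003,0,0,0,-0.002,0,0,0,-0.001,0,0,0,0,0,0,0],
)

```text
time_s: 15.15
ee_pos: [655.5, 130.9, 156.4]
ee_rot: [-179.9, -0.6, -8.2]
force: [13.9, -1.0, 1.9]
gripper_width: -0.001
gripper_force: 7.1
```

Call:
carry_out(
  commands=[-0.003,0,-0.013,0,-0.004,0,-0.012,0,-0.005,0,-0.0115,0,0,0,0,0],
)

```text
time_s: 15.55
ee_pos: [641.8, 133.1, 193.6]
ee_rot: [-179.9, -0.4, -8.2]
force: [9.2, -0.2, 5.0]
gripper_width: 0.005
gripper_force: 4.8
```

Call:
carry_out(
  commands=[-0.006,0,-0.0115,0,-0.007,0,-0.0105,0,-0.008,0,-0.0095,0],
)

```text
time_s: 15.85
ee_pos: [619.6, 136.1, 221.9]
ee_rot: [-180.0, -0.0, -8.1]
force: [1.8, 0.9, 0.2]
gripper_width: 0.004
gripper_force: 0.6
```

Call:
carry_out(
  commands=[-0.009,0,-0.007,0,-0.01,0,-0.006,0,-0.0105,0,-0.005,0,-0.011,0,-0.0035,0],
)

```text
time_s: 16.25
ee_pos: [578.6, 141.8, 243.2]
ee_rot: [180.0, 0.1, -8.1]
force: [-0.1, -0.1, 0.0]
gripper_width: 0.001
gripper_force: 0.2
```

Call:
carry_out(
  commands=[-0.011,0,-0.002,0,-0.012,0,0,0,-0.012,0,0,0,-0.012,0,0,0,-0.012,0,0,0,0,0,0,0],
)

```text
time_s: 16.85
ee_pos: [522.7, 149.8, 247.3]
ee_rot: [-179.9, -0.5, -8.2]
force: [12.4, -1.3, 3.3]
gripper_width: -0.001
gripper_force: 5.5
```

```bash
cat > chk.py <<'E'
from h import *
from cell import ctrl
for n in("scene","top"):
    g=cv2.cvtColor(ctrl.capture(n)["frame"],cv2.COLOR_RGB2GRAY).astype(int)
    r=[]
    for t in(0,.06,.12,.3,.6,.9,1.2,1.5,1.65,1.8,1.9):
        u,v=proj(n,kn(t)).round().astype(int);r.append((t,int(g[v-1:v+2,u-1:u+2].mean())))
    print(n,r)
print(ctrl.state()['time_s'])
E
python3 chk.py
```

```text
scene [(0, 135), (0.06, 137), (0.12, 137), (0.3, 141), (0.6, 145), (0.9, 136), (1.2, 132), (1.5, 53), (1.65, 37), (1.8, 38), (1.9, 37)]
top [(0, 153), (0.06, 148), (0.12, 148), (0.3, 137), (0.6, 99), (0.9, 64), (1.2, 71), (1.5, 171), (1.65, 195), (1.8, 194), (1.9, 194)]
16.95
```

The pawl is thrown back and bearing on its stop at 12 N, and its home spot is empty in both cameras. Now for the handle.

Call:
carry_out(
  commands=[0.01,0,-0.02,0,0.007,0,-0.03,0,0.006,0.035,0,0,0.006,0.036,0,0,0.006,0.036,0,0,0.006,0.036,0,0,0.006,0.036,0,0,0.006,0.035,0,0,0.0065,0.035,0,0,0,0,0,0],
  grip=0.4,
)

```text
time_s: 17.95
ee_pos: [543.8, -108.0, 294.2]
ee_rot: [180.0, 0.1, -8.4]
force: [-0.5, 0.3, 0.0]
gripper_width: 0.6
gripper_force: 0.0
```

```bash
python3 - <<'E'
from h import *
from cell import ctrl
c=snap('w6');s=c['state'];print(s['ee_pos'],s['force'])
g=cv2.cvtColor(c["frame"],cv2.COLOR_RGB2GRAY)
# expected pixel of handle top/bottom for candidate angles
for a in(-40,-30,-20,-15,-10,0,10): 
    x,y=507.6+40*np.cos(np.radians(a)),-94.3+40*np.sin(np.radians(a))
    p=[wproj(c,(x,y,z)).astype(int) for z in(224,205,184)];print(a,[tuple(map(int,q)) for q in p],[int(g[q[1]-2:q[1]+3,q[0]-2:q[0]+3].mean()) for q in p])
print(wproj(c,(507.6,-94.3,177)))
# disc bright ellipse centre
m=(g>190).astype(np.uint8);n,l,st,ce=cv2.connectedComponentsWithStats(m);i=1+st[1:,4].argmax();print(st[i],ce[i])
pts=np.argwhere(l==i)[:,::-1].astype(np.float32);h=cv2.convexHull(pts);e=cv2.fitEllipse(h);print(e,wpt(c,e[0],177))
dk=((g<60)*255).astype(np.uint8);n,l,st,ce=cv2.connectedComponentsWithStats(dk)
for j in range(1,n):
    if 60<st[j,4]<6000: print('dark',st[j],ce[j].round(1))
E
```

```text
[ 543.81878816 -107.99403879  294.20509247] [-0.45985555  0.28131845  0.04137105]
-40 [(334, 217), (333, 209), (332, 202)] [133, 134, 134]
-30 [(327, 213), (326, 206), (325, 199)] [130, 82, 73]
-20 [(318, 211), (318, 203), (318, 197)] [26, 16, 14]
-15 [(314, 210), (314, 203), (315, 196)] [56, 19, 13]
-10 [(310, 210), (310, 202), (311, 196)] [36, 16, 14]
0 [(301, 210), (302, 203), (303, 196)] [110, 71, 92]
10 [(293, 212), (294, 205), (296, 198)] [133, 134, 134]
[310.6 232.5]
[ 121  122  119   80 6386] [176.57485124 160.34434701]
((186.31488037109375, 160.899169921875), (104.2345962524414, 139.60260009765625), 98.2861099243164) [595.5   8.5 177. ]
dark [ 163    0   37   55 1515] [180.4  24.8]
dark [158  98  10  16 105] [162.7 105.6]
dark [267 133  23  52 604] [278.6 161. ]
dark [228 139  15   9  76] [236.9 143. ]
dark [ 96 142  21  38 269] [105.9 158.6]
dark [302 186  24  37 607] [313.5 203.1]
dark [231 189  16   6  65] [240.7 191.2]
dark [  56  196  104   45 1477] [111.1 218.7]
dark [   0  233   82  114 1631] [ 35.  284.1]
```

The handle's dark blob is centred at (313.5,203), giving a handle angle of about −15.5° and a position of (546,−105). That agrees with the triangulation. Descend and grip.

Call:
carry_out(
  commands=[0.002,-0.003,0.03,0,0,0,0.03,0,0,0,0.03,0,0,0,0.017,0,0,0,0,0,0,0,0,0],
)

```text
time_s: 18.6
ee_pos: [547.3, -101.2, 189.0]
ee_rot: [-180.0, -0.0, -8.1]
force: [1.1, -0.5, -0.2]
gripper_width: 0.597
gripper_force: 0.0
```

Call:
carry_out(
  commands=[0,0,0,0,0,0,0,0,0,0,0,0,0,0,0,0,0,0,0,0],
  grip=1,
  squeeze=50,
)

```text
time_s: 19.1
ee_pos: [548.0, -102.5, 190.1]
ee_rot: [180.0, -0.2, -8.2]
force: [-1.3, -0.4, 6.2]
gripper_width: 0.218
gripper_force: 48.7
```

```bash
python3 -c "
import numpy as np
for a0,st,n in((-5,-18,20),):
    a=np.radians(a0+st*np.arange(n+1));print([ (round(x/1000,4),round(y/1000,4)) for x,y in np.c_[40*np.diff(np.cos(a)),-40*np.diff(np.sin(a))]])"
```

```text
[(np.float64(-0.003), np.float64(0.0121)), (np.float64(-0.0066), np.float64(0.0106)), (np.float64(-0.0096), np.float64(0.008)), (np.float64(-0.0116), np.float64(0.0047)), (np.float64(-0.0125), np.float64(0.0009)), (np.float64(-0.0121), np.float64(-0.003)), (np.float64(-0.0106), np.float64(-0.0066)), (np.float64(-0.008), np.float64(-0.0096)), (np.float64(-0.0047), np.float64(-0.0116)), (np.float64(-0.0009), np.float64(-0.0125)), (np.float64(0.003), np.float64(-0.0121)), (np.float64(0.0066), np.float64(-0.0106)), (np.float64(0.0096), np.float64(-0.008)), (np.float64(0.0116), np.float64(-0.0047)), (np.float64(0.0125), np.float64(-0.0009)), (np.float64(0.0121), np.float64(0.003)), (np.float64(0.0106), np.float64(0.0066)), (np.float64(0.008), np.float64(0.0096)), (np.float64(0.0047), np.float64(0.0116)), (np.float64(0.0009), np.float64(0.0125))]
```

Call:
carry_out(
  commands=[-0.003,0.0121,0,0,-0.0066,0.0106,0,0,-0.0096,0.008,0,0,-0.0116,0.0047,0,0,-0.0125,0.0009,0,0],
)

```text
time_s: 19.6
ee_pos: [500.2, -133.2, 190.1]
ee_rot: [179.9, -0.3, -8.2]
force: [4.0, 0.5, 5.8]
gripper_width: 0.215
gripper_force: 49.4
```

Call:
carry_out(
  commands=[-0.0121,-0.003,0,0,-0.0106,-0.0066,0,0,-0.008,-0.0096,0,0,-0.0047,-0.0116,0,0,-0.0009,-0.0125,0,0],
)

```text
time_s: 20.1
ee_pos: [469.8, -84.4, 190.1]
ee_rot: [179.9, -0.2, -8.2]
force: [4.9, -6.1, 4.1]
gripper_width: 0.223
gripper_force: 49.6
```

Call:
carry_out(
  commands=[0.003,-0.0121,0,0,0.0066,-0.0106,0,0,0.0096,-0.008,0,0,0.0116,-0.0047,0,0,0.0125,-0.0009,0,0],
)

```text
time_s: 20.6
ee_pos: [518.1, -54.9, 190.1]
ee_rot: [179.8, -0.1, -8.2]
force: [-6.4, -9.6, 9.2]
gripper_width: 0.218
gripper_force: 50.0
```

Call:
carry_out(
  commands=[0.0121,0.003,0,0,0.0106,0.0066,0,0,0.008,0.0096,0,0,0.0047,0.0116,0,0,0.0009,0.0125,0,0],
)

```text
time_s: 21.1
ee_pos: [548.3, -101.6, 190.1]
ee_rot: [-179.9, -0.1, -8.1]
force: [-4.6, 4.6, 10.2]
gripper_width: 0.217
gripper_force: 50.2
```

A full turn went smoothly, about 4 N tangential. Two more.

Call:
carry_out(
  commands=[-0.003,0.0121,0,0,-0.0066,0.0106,0,0,-0.0096,0.008,0,0,-0.0116,0.0047,0,0,-0.0125,0.0009,0,0,-0.0121,-0.003,0,0,-0.0106,-0.0066,0,0,-0.008,-0.0096,0,0,-0.0047,-0.0116,0,0,-0.0009,-0.0125,0,0,0.003,-0.0121,0,0,0.0066,-0.0106,0,0,0.0096,-0.008,0,0,0.0116,-0.0047,0,0,0.0125,-0.0009,0,0,0.0121,0.003,0,0,0.0106,0.0066,0,0,0.008,0.0096,0,0,0.0047,0.0116,0,0,0.0009,0.0125,0,0],
)

```text
time_s: 23.1
ee_pos: [548.2, -101.5, 190.1]
ee_rot: [-179.9, -0.1, -8.1]
force: [-4.0, 4.3, 9.0]
gripper_width: 0.223
gripper_force: 50.3
```

Call:
carry_out(
  commands=[-0.003,0.0121,0,0,-0.0066,0.0106,0,0,-0.0096,0.008,0,0,-0.0116,0.0047,0,0,-0.0125,0.0009,0,0,-0.0121,-0.003,0,0,-0.0106,-0.0066,0,0,-0.008,-0.0096,0,0,-0.0047,-0.0116,0,0,-0.0009,-0.0125,0,0,0.003,-0.0121,0,0,0.0066,-0.0106,0,0,0.0096,-0.008,0,0,0.0116,-0.0047,0,0,0.0125,-0.0009,0,0,0.0121,0.003,0,0,0.0106,0.0066,0,0,0.008,0.0096,0,0,0.0047,0.0116,0,0,0.0009,0.0125,0,0],
)

```text
time_s: 25.1
ee_pos: [548.2, -101.5, 190.0]
ee_rot: [-179.9, -0.1, -8.1]
force: [-4.8, 4.3, 9.5]
gripper_width: 0.221
gripper_force: 50.4
```

Three turns are done (≈0.785 rad). Next I lower the pawl onto the rim, so it drops into the next notch by itself. I'll let go of the handle, rise, and check joint 6 for a 90° turn.

Call:
carry_out(
  commands=[0,0,0,0,0,0,0,0,0,0,-0.04,0,0,0,-0.05,0,0,0,-0.04,0],
  grip=0.47,
)

```text
time_s: 25.6
ee_pos: [547.2, -101.4, 320.5]
ee_rot: [-180.0, -0.0, -8.1]
force: [0.8, 0.3, 0.9]
gripper_width: 0.534
gripper_force: 0.0
```

```bash
python3 - <<'E'
from h import *
from cell import ctrl
s=ctrl.state();print(s['joints'].round(1),s['ee_pos'],s['ee_rot'],s['gripper_width'])
g=lambda x:(533+x*.9898,150.2-x*.1427)
print(g(-40),s['ee_pos'][:2]-np.array(g(-40)))
phi=np.array([1.17,1.05,.93,.81,.69,.57,.45,.36,.3])
P=np.c_[102*np.cos(phi),102*np.sin(phi)];print(P.round(1).tolist());print(np.diff(P,axis=0).round(1).tolist())
E
python3 chk.py
```

```text
[-14.3   8.1  64.7   0.  107.1  83.8] [ 547.21034236 -101.40546007  320.54763041] [-1.79996070e+02 -4.09921293e-02 -8.11193385e+00] 0.5336144682776867
(493.408, 155.908) [  53.80234236 -257.31346007]
[[39.8, 93.9], [50.8, 88.5], [61.0, 81.8], [70.3, 73.9], [78.7, 64.9], [85.9, 55.0], [91.8, 44.4], [95.5, 35.9], [97.4, 30.1]]
[[11.0, -5.4], [10.2, -6.7], [9.3, -7.9], [8.3, -9.0], [7.2, -9.9], [6.0, -10.7], [3.6, -8.4], [2.0, -5.8]]
scene [(0, 136), (0.06, 139), (0.12, 139), (0.3, 143), (0.6, 147), (0.9, 138), (1.2, 134), (1.5, 130), (1.65, 73), (1.8, 48), (1.9, 49)]
top [(0, 153), (0.06, 149), (0.12, 149), (0.3, 139), (0.6, 117), (0.9, 125), (1.2, 134), (1.5, 136), (1.65, 68), (1.8, 48), (1.9, 78)]
25.7
```

The pawl is confirmed at 1.8. I'll move over it and turn 90°, so the fingers cage the knob fore and aft.

Call:
carry_out(
  commands=[-0.013,-0.0353,0,0,-0.013,-0.0353,0,0,-0.013,-0.0353,0,0,-0.013,-0.0353,0,0,-0.013,-0.0353,0,0,-0.0125,-0.0353,0,0,-0.0125,-0.0353,0,0,0,0,0,-0.1428,0,0,0,-0.1428,0,0,0,-0.1428,0,0,0,-0.1428,0,0,0,-0.1428,0,0,0,-0.1428,0,0,0,-0.1428,0,0,0,-0.1428,0,0,0,-0.1428,0,0,0,-0.1428,0,0,0,-0.1428,0,0,0,0],
)

```text
time_s: 27.6
ee_pos: [492.9, 155.6, 317.2]
ee_rot: [-179.9, 0.0, 82.0]
force: [-0.5, -0.3, -0.4]
gripper_width: 0.531
gripper_force: 0.0
```

Call:
carry_out(
  commands=[0,0,0.025,0,0,0,0.025,0,0,0,0.02,0,0,0,0.003,0,0,0,0,0],
)

```text
time_s: 28.1
ee_pos: [493.0, 155.3, 244.6]
ee_rot: [-179.9, 0.0, 81.7]
force: [-0.5, 0.2, 0.2]
gripper_width: 0.532
gripper_force: 0.0
```

Call:
carry_out(
  commands=[0,0.012,0,0,0,0.012,-0.002,0,0,0.012,-0.002,0,0,0.012,-0.002,0,0,0,0,0],
)

```text
time_s: 28.6
ee_pos: [541.5, 148.4, 251.8]
ee_rot: [180.0, -0.0, 81.7]
force: [-0.6, 0.3, 0.6]
gripper_width: 0.529
gripper_force: 0.0
```

Call:
carry_out(
  commands=[0,0.01,0.003,0,0,0.008,0.005,0,0,0.004,0.004,0,0,0.002,0,0,0,0,0,0],
)

```text
time_s: 29.1
ee_pos: [564.6, 145.0, 238.9]
ee_rot: [-180.0, 0.0, 81.8]
force: [0.3, 0.4, -0.8]
gripper_width: 0.53
gripper_force: 0.2
```

```bash
python3 - <<'E'
from h import *
from cell import ctrl
print(ctrl.state()['force'],ctrl.state()['ee_pos'])
g=cv2.cvtColor(ctrl.capture("scene")["frame"],cv2.COLOR_RGB2GRAY).astype(int);k=cv2.cvtColor(ctrl.capture("top")["frame"],cv2.COLOR_RGB2GRAY).astype(int)
for t in(0,.12,.3,.5,.7,.8,.9,1,1.1,1.2,1.3,1.5,1.8):
    r=[t]
    for n,q in(("scene",g),("top",k)):
        u,v=proj(n,kn(t)).round().astype(int);r.append(int(q[v-1:v+2,u-1:u+2].mean()))
    print(r)
E
```

```text
[ 0.31536208  0.38142234 -0.79413357] [564.60684283 144.95248868 238.90066572]
[0, 136, 57]
[0.12, 138, 60]
[0.3, 143, 64]
[0.5, 135, 64]
[0.7, 69, 89]
[0.8, 48, 156]
[0.9, 53, 197]
[1, 53, 196]
[1.1, 123, 195]
[1.2, 56, 195]
[1.3, 36, 195]
[1.5, 53, 125]
[1.8, 120, 91]
```

The pawl rests on the front finger (t≈0.9). I'll lower it along its circle.

Call:
carry_out(
  commands=[0,0.009,0.004,0,0,0.0085,0.005,0,0,0.008,0.006,0,0,0.007,0.0065,0,0,0,0,0],
)

```text
time_s: 29.7
ee_pos: [597.8, 140.1, 216.2]
ee_rot: [-180.0, 0.0, 81.8]
force: [1.4, 0.4, 0.9]
gripper_width: 0.531
gripper_force: 0.8
```

Call:
carry_out(
  commands=[0,0.0065,0.007,0,0,0.0055,0.008,0,0,0.0045,0.0085,0,0,0.004,0.009,0,0,0.002,0.001,0,0,0,0,0],
)

```text
time_s: 30.3
ee_pos: [619.7, 137.1, 184.1]
ee_rot: [179.9, -0.0, 81.8]
force: [4.9, 0.3, 3.1]
gripper_width: 0.528
gripper_force: 4.0
```

Call:
carry_out(
  commands=[0,0.004,0,0,0,0.002,0,0,0,0,-0.02,0,0,0,-0.04,0,0,0,-0.045,0,0,0,0,0],
)

```text
time_s: 30.9
ee_pos: [626.4, 136.6, 297.0]
ee_rot: [179.3, -0.2, 81.9]
force: [0.9, -0.3, 0.6]
gripper_width: 0.531
gripper_force: 0.0
```

```bash
python3 - <<'E'
from h import *
c=snap('w7');s=c['state'];print(s['ee_pos'],s['ee_rot'],s['force'],s['joints'].round(1))
g=cv2.cvtColor(c["frame"],cv2.COLOR_RGB2GRAY)
for t in(0,.06,.12,.18,.3):
    p=wproj(c,kn(t));print(t,p)
u,v=map(int,wproj(c,kn(.1)));y0,x0=max(v-45,0),max(u-45,0)
m=((g[y0:v+45,x0:u+45]<45)*255).astype(np.uint8);n,l,st,ce=cv2.connectedComponentsWithStats(m)
for j in range(1,n):
    if st[j,4]>60: print(st[j],ce[j]+[x0,y0])
E
python3 chk.py
```

```text
[626.42219521 136.55293141 296.99741817] [179.34437346  -0.18766506  81.85306243] [ 0.85456593 -0.31510176  0.56078591] [  9.   21.8  51.2  -0.  106.3  17.1]
0 [322.6 200.5]
0.06 [321.2 202.4]
0.12 [319.4 204.3]
0.18 [317.1 206.3]
0.3 [310.9 210.3]
[ 17  34  42  23 460] [320.31304348 203.1326087 ]
scene [(0, 38), (0.06, 37), (0.12, 36), (0.3, 143), (0.6, 147), (0.9, 138), (1.2, 134), (1.5, 130), (1.65, 135), (1.8, 134), (1.9, 133)]
top [(0, 168), (0.06, 184), (0.12, 184), (0.3, 188), (0.6, 187), (0.9, 164), (1.2, 87), (1.5, 149), (1.65, 158), (1.8, 95), (1.9, 167)]
31.05
```

The pawl now rests on the rim: blob at (320,203), t≈0.1. I'll turn back and return to the handle.

Call:
carry_out(
  commands=[0,0,0,0.1428,0,0,0,0.1428,0,0,0,0.1428,0,0,0,0.1428,0,0,0,0.1428,0,0,0,0.1428,0,0,0,0.1428,0,0,0,0.1428,0,0,0,0.1428,0,0,0,0.1428,0,0,0,0.1428,-0.0062,0.0353,0,0,-0.0062,0.0353,0,0,-0.0062,0.0353,0,0,-0.0062,0.0353,0,0,-0.0062,0.0353,0,0,-0.0062,0.0353,0,0,-0.0062,0.0353,0,0,0,0,0,0],
)

```text
time_s: 32.95
ee_pos: [545.4, -105.4, 287.0]
ee_rot: [180.0, 0.2, -8.4]
force: [0.4, 0.2, 0.0]
gripper_width: 0.528
gripper_force: 0.0
```

Call:
carry_out(
  commands=[0,0,0.03,0,0,0,0.03,0,0,0,0.03,0,0,0,0.018,0,0,0,0,0],
)

```text
time_s: 33.45
ee_pos: [545.6, -101.0, 177.2]
ee_rot: [-180.0, 0.4, -8.1]
force: [-0.8, 0.5, -0.8]
gripper_width: 0.528
gripper_force: 0.0
```

Call:
carry_out(
  commands=[0.002,0,-0.012,0,0,0,0,0,0,0,0,0],
)

```text
time_s: 33.75
ee_pos: [549.5, -102.3, 194.4]
ee_rot: [180.0, -0.1, -8.1]
force: [-1.1, -0.2, 1.3]
gripper_width: 0.53
gripper_force: 0.0
```

Call:
carry_out(
  commands=[0,0,0,0,0,0,0,0,0,0,0,0,0,0,0,0],
  grip=1,
)

```text
time_s: 34.15
ee_pos: [549.0, -102.4, 193.5]
ee_rot: [180.0, -0.0, -8.2]
force: [-1.2, -0.6, 1.5]
gripper_width: 0.219
gripper_force: 48.8
```

Call:
carry_out(
  commands=[-0.003,0.0121,0,0,-0.0066,0.0106,0,0,-0.0096,0.008,0,0,-0.0116,0.0047,0,0,-0.0125,0.0009,0,0,-0.0121,-0.003,0,0,-0.0106,-0.0066,0,0,-0.008,-0.0096,0,0,-0.0047,-0.0116,0,0,-0.0009,-0.0125,0,0,0.003,-0.0121,0,0,0.0066,-0.0106,0,0,0.0096,-0.008,0,0,0.0116,-0.0047,0,0],
)

```text
time_s: 35.55
ee_pos: [507.1, -53.9, 193.5]
ee_rot: [179.8, -0.0, -8.2]
force: [-2.0, -16.4, 3.2]
gripper_width: 0.218
gripper_force: 50.1
```

```bash
python3 -c "
import numpy as np
from cell import ctrl
p=ctrl.state()['ee_pos'];print(p,np.degrees(np.arctan2(p[1]+93.7,p[0]-509))+8.2, np.hypot(p[1]+93.7,p[0]-509))
a=np.radians(103-6*np.arange(36));print([(round(x,1),round(y,1)) for x,y in np.c_[40*np.diff(np.cos(a)),-40*np.diff(np.sin(a))]])"
```

```text
[507.14854867 -53.92593668 193.45768952] 100.86514955708842 39.817131806540374
[(np.float64(4.1), np.float64(-0.7)), (np.float64(4.2), np.float64(-0.3)), (np.float64(4.2), np.float64(0.1)), (np.float64(4.1), np.float64(0.6)), (np.float64(4.1), np.float64(1.0)), (np.float64(3.9), np.float64(1.4)), (np.float64(3.8), np.float64(1.8)), (np.float64(3.6), np.float64(2.2)), (np.float64(3.3), np.float64(2.6)), (np.float64(3.0), np.float64(2.9)), (np.float64(2.7), np.float64(3.2)), (np.float64(2.3), np.float64(3.5)), (np.float64(2.0), np.float64(3.7)), (np.float64(1.6), np.float64(3.9)), (np.float64(1.2), np.float64(4.0)), (np.float64(0.7), np.float64(4.1)), (np.float64(0.3), np.float64(4.2)), (np.float64(-0.1), np.float64(4.2)), (np.float64(-0.6), np.float64(4.1)), (np.float64(-1.0), np.float64(4.1)), (np.float64(-1.4), np.float64(3.9)), (np.float64(-1.8), np.float64(3.8)), (np.float64(-2.2), np.float64(3.6)), (np.float64(-2.6), np.float64(3.3)), (np.float64(-2.9), np.float64(3.0)), (np.float64(-3.2), np.float64(2.7)), (np.float64(-3.5), np.float64(2.3)), (np.float64(-3.7), np.float64(2.0)), (np.float64(-3.9), np.float64(1.6)), (np.float64(-4.0), np.float64(1.2)), (np.float64(-4.1), np.float64(0.7)), (np.float64(-4.2), np.float64(0.3)), (np.float64(-4.2), np.float64(-0.1)), (np.float64(-4.1), np.float64(-0.6)), (np.float64(-4.1), np.float64(-1.0))]
```

Call:
carry_out(
  commands=[0.004,0.0003,0,0,0.0042,0.0007,0,0,0.0042,0.0011,0,0,0.0041,0.0006,0,0,0.0041,0.001,0,0,0.0039,0.0014,0,0,0.0038,0.0018,0,0,0.0036,0.0022,0,0],
)

```text
time_s: 36.35
ee_pos: [537.6, -65.6, 193.5]
ee_rot: [-179.9, -0.0, -8.0]
force: [-1.6, 5.2, 3.9]
gripper_width: 0.221
gripper_force: 50.4
```

Call:
carry_out(
  commands=[0.0033,0.0026,0,0,0.003,0.0029,0,0,0.0027,0.0032,0,0,0.0023,0.0035,0,0],
)

```text
time_s: 36.75
ee_pos: [547.1, -80.0, 193.5]
ee_rot: [-179.9, -0.1, -8.1]
force: [1.4, 4.3, 4.0]
gripper_width: 0.217
gripper_force: 50.4
```

Call:
carry_out(
  commands=[0.002,0.0037,0,0,0.0016,0.0039,0,0,0.0012,0.004,0,0],
)

```text
time_s: 37.05
ee_pos: [549.8, -93.1, 193.5]
ee_rot: [-180.0, -0.0, -8.1]
force: [0.5, 3.4, 4.5]
gripper_width: 0.218
gripper_force: 50.4
```

```bash
cat > hf.py <<'E'
from h import *
from cell import ctrl
s=ctrl.state();p=s['ee_pos'];r=np.array([p[0]-509,p[1]+93.7]);a=np.arctan2(r[1],r[0]);f=s['force']
print('t',s['time_s'],'stand ang',np.degrees(a)+8.2,'R',np.hypot(*r),'tang resist',f[0]*-np.sin(a)+f[1]*np.cos(a),'radial',f[0]*np.cos(a)+f[1]*np.sin(a),s['moment'].round(2))
def ball():
    g=cv2.cvtColor(ctrl.capture("scene")["frame"],cv2.COLOR_RGB2GRAY)[150:190,328:360]
    w=np.clip(70-g.astype(float),0,None);w=cv2.resize(w,None,fx=1,fy=1)
    _,l,st,ce=cv2.connectedComponentsWithStats((g<70).astype(np.uint8));
    print([(st[j].tolist(),(ce[j]+[328,150]).round(2).tolist()) for j in range(1,len(st)) if st[j,4]>15])
ball();print([proj("scene",kn(t)).round(1).tolist() for t in(0,.06,.12)])
E
python3 hf.py;python3 - <<'E'
import sys;sys.path.insert(0,'.')
from h import *
g=cv2.cvtColor(d["scene"]["frame"],cv2.COLOR_RGB2GRAY)[150:190,328:360]
_,l,st,ce=cv2.connectedComponentsWithStats((g<70).astype(np.uint8));print('init',[(st[j].tolist(),(ce[j]+[328,150]).round(2).tolist()) for j in range(1,len(st)) if st[j,4]>15])
E
```

```text
t 37.05 stand ang 9.09208396652469 R 40.75863601549778 tang resist 3.3599543048919482 radial 0.6014582590207865 [ 0.62 -0.06  0.01]
[([0, 10, 20, 15, 79], [339.37, 168.49]), ([1, 28, 12, 12, 44], [335.3, 184.32])]
[[343.9, 169.2], [343.6, 167.5], [343.3, 165.7]]
init [([0, 10, 20, 15, 79], [339.37, 168.49]), ([1, 29, 12, 11, 41], [335.34, 184.51])]
```

The ball's blob matches the initial home image exactly, so the pawl has dropped into the next notch. Kinetic drag is about 3.5–4 N. Now winding on gently, watching the tangential force (aim ≈8.3 N in motion).

Call:
carry_out(
  commands=[0.0003,0.003,0,0,0.0001,0.003,0,0],
)

```text
time_s: 37.3
ee_pos: [549.4, -99.1, 193.5]
ee_rot: [180.0, -0.1, -8.1]
force: [3.7, 3.0, 4.2]
gripper_width: 0.218
gripper_force: 50.3
```

Call:
carry_out(
  commands=[-0.0001,0.002,0,0,-0.0002,0.002,0,0],
)

```text
time_s: 37.5
ee_pos: [548.7, -103.2, 193.5]
ee_rot: [180.0, -0.1, -8.2]
force: [4.8, 2.3, 2.8]
gripper_width: 0.218
gripper_force: 50.3
```

Call:
carry_out(
  commands=[-0.0003,0.002,0,0,-0.0004,0.002,0,0],
)

```text
time_s: 37.7
ee_pos: [547.5, -107.1, 193.5]
ee_rot: [180.0, -0.1, -8.2]
force: [5.7, 2.9, 2.9]
gripper_width: 0.216
gripper_force: 50.2
```

Call:
carry_out(
  commands=[0.0003,0.0018,0,0,0.0001,0.0018,0,0],
)

```text
time_s: 37.9
ee_pos: [546.5, -110.3, 193.4]
ee_rot: [-180.0, 0.0, -8.1]
force: [-1.6, 4.6, 7.2]
gripper_width: 0.22
gripper_force: 50.4
```

```bash
python3 hf.py
```

```text
t 37.9 stand ang -15.742043307328569 R 40.99937397391749 tang resist 3.5651243532302055 radial -3.366351552616762 [0.85 0.17 0.01]
[([0, 10, 20, 15, 79], [339.37, 168.49]), ([1, 29, 12, 11, 43], [335.4, 184.47])]
[[343.9, 169.2], [343.6, 167.5], [343.3, 165.7]]
```

Call:
carry_out(
  commands=[-0.0007,0.0019,0,0,-0.0008,0.0018,0,0],
)

```text
time_s: 38.15
ee_pos: [544.7, -113.8, 193.5]
ee_rot: [180.0, 0.0, -8.1]
force: [1.7, 3.4, 5.8]
gripper_width: 0.217
gripper_force: 50.4
```

Call:
carry_out(
  commands=[-0.0008,0.0018,0,0,-0.0009,0.0018,0,0],
)

```text
time_s: 38.35
ee_pos: [542.5, -117.2, 193.5]
ee_rot: [180.0, -0.0, -8.1]
force: [2.8, 4.1, 4.7]
gripper_width: 0.219
gripper_force: 50.4
```

Call:
carry_out(
  commands=[-0.0009,0.0018,0,0,-0.0009,0.0017,0,0],
)

```text
time_s: 38.55
ee_pos: [540.2, -120.3, 193.5]
ee_rot: [-180.0, 0.0, -8.1]
force: [0.3, 4.7, 4.5]
gripper_width: 0.213
gripper_force: 50.4
```

```bash
python3 hf.py
```

```text
t 38.55 stand ang -32.30953159792368 R 40.991132809637186 tang resist 3.797842887944869 radial -2.806594195330561 [ 0.67 -0.19 -0.  ]
[([0, 10, 20, 15, 80], [339.3, 168.49]), ([1, 29, 12, 11, 42], [335.36, 184.48])]
[[343.9, 169.2], [343.6, 167.5], [343.3, 165.7]]
```

Call:
carry_out(
  commands=[-0.0011,0.0016,0,0,-0.0012,0.0016,0,0],
)

```text
time_s: 38.8
ee_pos: [537.5, -123.1, 193.5]
ee_rot: [-180.0, -0.0, -8.1]
force: [1.2, 4.8, 5.2]
gripper_width: 0.217
gripper_force: 50.4
```

Call:
carry_out(
  commands=[-0.0012,0.0015,0,0,-0.0013,0.0015,0,0],
)

```text
time_s: 39.0
ee_pos: [534.5, -125.7, 193.4]
ee_rot: [-180.0, 0.0, -8.1]
force: [1.1, 3.0, 4.9]
gripper_width: 0.218
gripper_force: 50.4
```

```bash
python3 hf.py|head -1
```

```text
t 39.0 stand ang -43.20876305217163 R 40.94894911968583 tang resist 2.787125632758296 radial -1.6518872739927883 [ 0.74 -0.25 -0.01]
```

Call:
carry_out(
  commands=[-0.0014,0.0014,0,0,-0.0015,0.0013,0,0],
)

```text
time_s: 39.25
ee_pos: [531.4, -128.0, 193.5]
ee_rot: [-180.0, -0.0, -8.1]
force: [2.0, 4.5, 4.7]
gripper_width: 0.219
gripper_force: 50.4
```

Call:
carry_out(
  commands=[-0.0015,0.0013,0,0,-0.0016,0.0012,0,0],
)

```text
time_s: 39.45
ee_pos: [527.9, -130.0, 193.5]
ee_rot: [-180.0, -0.0, -8.1]
force: [2.1, 4.4, 5.2]
gripper_width: 0.216
gripper_force: 50.4
```

Call:
carry_out(
  commands=[-0.0016,0.0012,0,0,-0.0016,0.0011,0,0],
)

```text
time_s: 39.65
ee_pos: [524.4, -131.5, 193.5]
ee_rot: [-180.0, 0.0, -8.1]
force: [1.9, 5.1, 6.0]
gripper_width: 0.22
gripper_force: 50.4
```

```bash
python3 hf.py
```

```text
t 39.65 stand ang -59.630528975678885 R 40.87064437550412 tang resist 3.638862573877813 radial -4.003590179525296 [ 0.94 -0.32  0.  ]
[([0, 10, 20, 15, 80], [339.3, 168.49]), ([1, 28, 12, 12, 45], [335.22, 184.2])]
[[343.9, 169.2], [343.6, 167.5], [343.3, 165.7]]
```

```bash
python3 chk.py; python3 - <<'E'
from h import *
from cell import ctrl
# cylinder bars: compare with start through optical shift along cylinder's circumference
a=cv2.cvtColor(d["scene"]["frame"],cv2.COLOR_RGB2GRAY);b=cv2.cvtColor(ctrl.capture("scene")["frame"],cv2.COLOR_RGB2GRAY)
r=np.s_[178:215,280:330]
A=a[r].astype(np.float32);B=b[r].astype(np.float32)
print(cv2.phaseCorrelate(A,B,cv2.createHanningWindow(A.shape[::-1],cv2.CV_32F)))
# model shift per rad for top bar point
c,s=np.cos(np.radians(-8.2)),np.sin(np.radians(-8.2))
def w(x,y,z):return (583.2+c*x-s*y,21.7+s*x+c*y,z)
for th in(0.3,.6):
    f=lambda q:proj("scene",w(50*np.sin(q),0,105+50*np.cos(q)));print(th,f(th),(f(th-.01)-f(th+.01))/.02)
E
```

```text
scene [(0, 46), (0.06, 72), (0.12, 109), (0.3, 139), (0.6, 144), (0.9, 135), (1.2, 131), (1.5, 127), (1.65, 132), (1.8, 131), (1.9, 130)]
top [(0, 48), (0.06, 48), (0.12, 48), (0.3, 58), (0.6, 114), (0.9, 123), (1.2, 133), (1.5, 123), (1.65, 124), (1.8, 129), (1.9, 122)]
39.8
((-0.04781027853060138, -0.5017788728526718), 0.9819305577278137)
0.3 [306.1659666  194.43978827] [-10.79036272 -13.91438168]
0.6 [309.22751555 198.8960003 ] [ -9.45088255 -15.54924626]
```

Pawl home is confirmed and the cylinder is about 0.035 rad past its start-equivalent, so I'm still taking up play. Continuing.

Call:
carry_out(
  commands=[-0.0018,0.0009,0,0,-0.0018,0.0008,0,0],
)

```text
time_s: 40.05
ee_pos: [520.7, -132.8, 193.4]
ee_rot: [-180.0, -0.0, -8.1]
force: [1.5, 4.6, 5.2]
gripper_width: 0.218
gripper_force: 50.4
```

Call:
carry_out(
  commands=[-0.0018,0.0007,0,0,-0.0019,0.0006,0,0],
)

```text
time_s: 40.25
ee_pos: [516.9, -133.7, 193.5]
ee_rot: [-180.0, -0.0, -8.1]
force: [2.6, 3.4, 5.0]
gripper_width: 0.218
gripper_force: 50.4
```

Call:
carry_out(
  commands=[-0.0019,0.0005,0,0,-0.0019,0.0004,0,0],
)

```text
time_s: 40.45
ee_pos: [513.0, -134.2, 193.4]
ee_rot: [180.0, -0.0, -8.1]
force: [3.7, 3.5, 4.7]
gripper_width: 0.218
gripper_force: 50.4
```

```bash
python3 hf.py|head -1
```

```text
t 40.45 stand ang -76.17929040702552 R 40.65818495690982 tang resist 4.019251589495086 radial -3.143210007131115 [ 0.69 -0.56  0.04]
```

Call:
carry_out(
  commands=[-0.0019,0.0003,0,0,-0.002,0.0002,0,0],
)

```text
time_s: 40.7
ee_pos: [509.1, -134.3, 193.4]
ee_rot: [180.0, -0.0, -8.2]
force: [4.2, 1.6, 5.1]
gripper_width: 0.217
gripper_force: 50.4
```

Call:
carry_out(
  commands=[-0.002,0.0001,0,0,-0.002,0,0,0],
)

```text
time_s: 40.9
ee_pos: [505.1, -134.0, 193.4]
ee_rot: [180.0, -0.0, -8.2]
force: [3.2, 0.2, 4.2]
gripper_width: 0.212
gripper_force: 50.4
```

Call:
carry_out(
  commands=[-0.002,-0.0001,0,0,-0.002,-0.0002,0,0],
)

```text
time_s: 41.1
ee_pos: [501.1, -133.3, 193.4]
ee_rot: [179.9, -0.0, -8.2]
force: [3.4, -0.6, 5.5]
gripper_width: 0.218
gripper_force: 50.4
```

```bash
python3 hf.py|head -1
```

```text
t 41.1 stand ang -93.07371668538885 R 40.34784977184456 tang resist 3.4622032141586323 radial -0.03237119934174715 [-0.02 -0.64  0.03]
```

Call:
carry_out(
  commands=[-0.002,-0.0002,0,0,-0.002,-0.0003,0,0],
)

```text
time_s: 41.35
ee_pos: [497.3, -132.2, 193.5]
ee_rot: [179.9, -0.0, -8.2]
force: [4.2, -2.1, 5.1]
gripper_width: 0.216
gripper_force: 50.4
```

Call:
carry_out(
  commands=[-0.002,-0.0004,0,0,-0.0019,-0.0005,0,0],
)

```text
time_s: 41.55
ee_pos: [493.5, -130.8, 193.5]
ee_rot: [179.9, -0.0, -8.2]
force: [5.0, -2.9, 4.6]
gripper_width: 0.22
gripper_force: 50.4
```

Call:
carry_out(
  commands=[-0.0019,-0.0006,0,0,-0.0019,-0.0007,0,0],
)

```text
time_s: 41.75
ee_pos: [490.1, -129.0, 193.5]
ee_rot: [179.9, -0.1, -8.2]
force: [5.8, -3.6, 3.7]
gripper_width: 0.219
gripper_force: 50.4
```

```bash
python3 hf.py; python3 chk.py|head -1
```

```text
t 41.75 stand ang -110.00858644762646 R 40.08152994983945 tang resist 6.81683793131158 radial 0.48107429786578315 [-0.49 -0.86 -0.02]
[([0, 10, 20, 15, 80], [339.4, 168.54]), ([0, 29, 13, 11, 45], [335.33, 184.38])]
[[343.9, 169.2], [343.6, 167.5], [343.3, 165.7]]
scene [(0, 47), (0.06, 72), (0.12, 108), (0.3, 139), (0.6, 143), (0.9, 135), (1.2, 131), (1.5, 127), (1.65, 132), (1.8, 130), (1.9, 129)]
```

It is firming at about 0.27 N/mm and now stands at 6.8 N total. About 5 mm more.

Call:
carry_out(
  commands=[-0.0018,-0.0008,0,0,-0.0018,-0.0009,0,0],
)

```text
time_s: 42.1
ee_pos: [486.8, -127.0, 193.4]
ee_rot: [179.9, -0.1, -8.2]
force: [6.0, -4.5, 4.3]
gripper_width: 0.218
gripper_force: 50.4
```

```bash
python3 hf.py|head -1
```

```text
t 42.1 stand ang -115.47311572470535 R 39.97491947285767 tang resist 7.534064408188655 radial 0.4257735621916394 [-0.66 -0.92 -0.01]
```

About 3.9 N beyond drag (≈66 N on the nose) is snug and mid-range. I'll let go straight up.

Call:
carry_out(
  commands=[0,0,0,0,0,0,0,0,0,0,0,0,0,0,0,0,0,0,-0.03,0,0,0,-0.04,0,0,0,-0.04,0,0,0,-0.03,0,0,0,0,0,0,0,0,0,0,0,0,0],
  grip=0.4,
)

```text
time_s: 43.25
ee_pos: [486.3, -126.0, 331.5]
ee_rot: [-180.0, 0.2, -8.1]
force: [0.3, -0.3, -0.3]
gripper_width: 0.604
gripper_force: 0.0
```

```bash
python3 chk.py; python3 - <<'E'
from h import *
from cell import ctrl
s=ctrl.state();print(s['ee_pos'],s['force'],s['gripper_width'])
c=ctrl.close_job();print(c)
E
```

```text
scene [(0, 48), (0.06, 73), (0.12, 110), (0.3, 142), (0.6, 146), (0.9, 137), (1.2, 133), (1.5, 129), (1.65, 134), (1.8, 133), (1.9, 131)]
top [(0, 48), (0.06, 49), (0.12, 49), (0.3, 60), (0.6, 116), (0.9, 124), (1.2, 134), (1.5, 124), (1.65, 125), (1.8, 130), (1.9, 122)]
43.35
[ 486.29815105 -126.04522324  331.57127623] [-0.0928518  -0.89848389 -0.01858147] 0.5975287837734788
the job is handed in; nothing more can be done
None
```

I handed the job in at about 43 s, verdict not shown: the pawl looks fully home in the next notch, with the cylinder wound about 4 N beyond drag (about 66 N on the nose, estimated), but the pawl fell shut from my grip four times early on, and I couldn't measure those impacts against the 130 N limit.

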